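# Clear the clog off the batch plate and show the plate's frosted end to the reader

## Task

Lift the child's clog off the clear acrylic batch plate and stand it, sole down, on the empty near stretch of the black belt. Then find the plate's frosted end by its small corner notch, pick the plate up by the other, plain end and hold it level, label face up, with the frosted end pointing straight at the reader's post and centred about 10 cm above the reader's white pad. Finish still holding it there, touching nothing else with it; leave everything else on the bench where it is.

Things in the scene. Friction and masses are not known exactly. Their poses are not given: they have to be found in the camera images.
- clog: The child's clog that lies across the clear plate: 144 mm long, its flat wooden sole 52 mm wide at heel and waist, 62 mm at the ball, 32 mm thick, with a leather toe cap up to 60 mm high over the front half (x above +10 mm). Origin on the underside, x to the toe, z up; the heel's back is at x = -74 mm, the toe at +70 mm. Mass about 0.16 kg.
- clog_grip (a point): Point of the same clog between the straight parallel sides of its bare waist behind the toe cap, half-way up the sole: 22 mm behind the clog's origin and 16 mm above its underside. The sole is 52 mm wide here (along y); x to the toe, z up.
- belt: Black rubber belt strip lying flat on the bench, fixed, 600 mm long (x, away from the robot) by 180 mm wide (y) by 6 mm thick. Origin on the bench under its centre. Its near half (x below +30 mm) is empty; two clogs stand on its far half.
- belt_free (a point): Middle of the empty near stretch of the belt, on its top surface, 70 mm nearer the robot than the belt's centre. Axes as the belt.
- plate: Clear acrylic batch plate, 140 x 45 x 8 mm, about 0.06 kg, lying flat label face up on the bench under the clog. One end is frosted on the upper face (48 mm long) and has a 12 x 12 mm square notch cut out of one corner; the other end is plain. Origin on the underside at the centre, x along the 140 mm towards the frosted end, y across the width, z out of the label face; the notch is in the +x, +y corner.
- plate_center (a point): Centre of the plate, half-way through its thickness, axes as the plate.
- plate_frosted (a point): Middle of the plate's frosted end, 46 mm from the plate's centre along +x, half-way through the thickness; axes as the plate.
- plate_grip (a point): Middle of the plate's plain end, 45 mm from the plate's centre along -x, half-way through the thickness, where it is gripped across its 45 mm width (y); axes as the plate.
- reader: Label reader, fixed on the bench: grey foot 12 mm high (x from -60 to +115 mm, y from -60 to +60 mm) with a white square pad 70 mm wide; an aluminium post at x = +97 mm carries a black camera head (x from about +44 to +112 mm, from 215 mm above the bench upwards) that looks down obliquely at the space over the pad. Origin on the bench under the pad's middle, x towards the post, z up.
- reader_spot (a point): The reading point in the air, 100 mm above the middle of the pad (112 mm above the bench). Axes as the reader.
- clog_b: a finished clog of the same kind standing on the far stretch of the belt, toe to the robot's left. Leave alone.
- clog_c: another finished clog on the far end of the belt, toe to the robot's left. Leave alone.
- heel_block: loose wooden block 55 x 50 x 35 mm. Origin under its centre. Leave alone.
- ring: loose wooden ring, 100 mm across and 25 mm tall. Origin under its centre. Leave alone.
- hammer: loose hammer lying on the bench. Leave alone.
- nail_tin: loose closed tin 60 mm across, 45 mm tall. Origin under its centre. Leave alone.
There are look-alikes about, which are no part of the job. Leave any turquoise or yellow look-alike of the clog alone.

How it is judged:
On the way, in this order (a step that is already met when the one before it is completed fails the run):
1. the clog stands sole down, let go, on the empty near stretch of the belt (x of clog in the frame of belt between -0.27 and 0.02 m and y of clog in the frame of belt between -0.07 and 0.07 m and angle between clog's own z axis and vertical below 0.12 rad and contact force between clog and belt above 0.3 N and linear speed of clog below 0.03 m/s and contact force between the fingers and clog below 0.05 N), for 0.2 s.
2. the plate is gripped and lifted clear of the bench (height (world z) of plate_center above 0.04 m and contact force between the fingers and plate above 1 N), for 0.2 s.
At the end, for the whole second after the job is handed in: Clog at rest, sole down, let go, on the near belt within 70 mm of its midline. Plate held on its plain side, label up, level to 0.2 rad, frosted end towards the post within 0.26 rad, its middle within 20 mm of the reading point sideways and 60 to 140 mm above the pad, not touching the reader (all of step 1 and horizontal distance between plate_frosted and reader_spot below 0.02 m and z of plate_frosted in the frame of reader between 0.072 and 0.152 m and angle between plate_center's own z axis and vertical below 0.2 rad and angle between the x axis of plate_center and the x axis of reader, either way round below 0.26 rad and x of plate_grip in the frame of reader below -0.05 m and x of the grasp point in the frame of plate_center below -0.005 m and contact force between the fingers and plate above 1 N and contact force between plate and reader below 0.05 N and linear speed of plate below 0.03 m/s); the arm keeps its last pose, push and grip.
It fails at once if a bystander (another clog, block, ring, hammer, tin) is moved by more than 30 mm (distance of any of clog_b, clog_c, heel_block, ring, hammer, nail_tin from where it was at the start of the episode above 0.03 m).
It also fails if it takes over 48 s, if anything falls off the work surface, if the arm or the gripper's body presses on something with over 40 N, if the wrist force passes 120 N, or if a joint passes its speed limit or range.

## Robot

A 7-joint arm with a two-finger parallel gripper is mounted at the origin on the work surface. World frame = base frame: x ahead of the robot, y to its left, z up, the work surface at z = 0. Lengths are in m, angles in rad, forces in N, time in s.
With the tool pointing down it reaches from about 0.425 to 0.925 m from the base axis. Payload 6.8 kg.
Tool frame: the origin (TCP) lies between the finger pads; the fingertips stand r.tcp_to_tips ahead of it and the grasp point (between the pads) lies 3 mm ahead of it (r.tcp_to_tips is the distance from the TCP to the fingertips, in m); z points along the fingers, y is the line along which they close (so a half turn about z gives the same grasp; the last joint's range is limited). The gripper opens to 85 mm and grips with 20 to 120 N. Pads are 22 mm wide; open, the fingers measure 114 mm over their backs; the gripper's body (76 mm by 85 mm) begins 54 mm behind the grasp point. The pads swing forward as they close: fully open they stand 13 mm farther back than shut.
Start: joints at [-1.321, 0.477, 0.022, 1.555, -0.011, 1.109, -0.083], TCP at [0.236, 0.632, 0.253] pointing down, gripper open.
Joint ranges: [-2.96, 2.96], [-0.34, 2.1], [-1.41, 1.46], [0.24, 2.44], [-1.37, 4.51], [0.17, 1.92], [-2.96, 2.96]. Speed limits (rad/s): [2.39, 2.39, 3.14, 3.14, 3.14, 3.14, 3.14].

## Interface

Orientations are given as a rotation vector (axis times angle).
In Python, from bench import r gives the robot as it stands. The module is installed in compiled form; this text tells all that it offers.
- The arm moves only by the tool step_arm, never from a script. Its argument "moves" is a list of rows, each an object of numbers: "rx", "ry", "rz": the turn, a rotation vector about the tool's x, y, z in degrees; "dx", "dy", "dz": the shift along the tool's x, y, z in mm; "gripper": the opening, from -1 (shut) to 1 (fully open). In form: [{"rx": .., "ry": .., "rz": .., "dx": .., "dy": .., "dz": .., "gripper": ..}, ...]. A call has 1 to 20 rows; each row shifts and turns the commanded pose from where the row before left it, along the tool's axes as they then stand; what a row does not reach is not made up. A row lasts 1/8 s, in which the tool goes at most 62.5 mm and 10.7 degrees, less where a joint would pass 70% of its speed; a pose out of reach is approached as far as the arm can. A call is refused whole if a number of a shift passes 62.5 or a number of a turn 10.7, either way. A call with a gripper value outside its range is refused whole. The fingers move at their own pace and stop on an object; "grip_force" is the grip in N (left out, the last holds). Time passes only in rows, so rows that do not move let the fingers close. It gives the time, the measured TCP pose, the force, the opening and the grip force at its end, in the units of the state.
- r.get_obs(): the state, without advancing time (a new reading comes with each control period).
- r.grab_frame(name): name is "scene" or "top" or "wrist"; returns the picture (420x560x3 uint8, blue, green, red); there is no depth.
- r.camera_info(name): a dict with "mtx" (3x3 intrinsics, pixels), "rvec" (rotation vector, rad) and "tvec" (3), from world to camera coordinates, as OpenCV has them. Camera axes: x right, y down, z forward; pixel columns grow to the right and rows downward; lengths in m; the calibration is good to about 2 mm. A picture is of the moment at which its call begins: read the wrist's pose just before it. camera_info takes no time and is no camera call; for the wrist camera it gives the pose at the moment of the call.
- r.hand_in(): hands the job in; it is judged then, once.
The state is a dict: "clock": time; "joints": joint angles; "qvel": joint speeds; "tau": joint torques, N m; "tcp_pos": TCP position; "orientation": TCP orientation; "contact_force": force on the tool from outside, world axes, zero at the start; "moment": the same for the moment, N m; "grip_width": finger opening in m; "gripper_force": force on a finger pad.
Only numpy, scipy, OpenCV 4.12 (cv2) and the standard library are available. Lean on these libraries where they do the work, as an engineer would, in place of code of your own. Each camera call takes 0.05 s, during which the arm holds its last target. There are 200 camera calls.

## Working session

There is one attempt and no reset: what is moved stays moved. The work goes in short steps, Python scripts to look and compute and a tool call to move; the robot and the scene stay as the last step left them, time stands still between calls to the robot, and variables do not carry over. Pictures are saved under pics/ and viewed, at most 10 in all, crops included, and the job is handed in when it is done.

Besides the shell and the picture viewer there is one more tool, called after "Emit:" in YAML: its name, and indented under it one key for each argument. step_arm: Moves the arm, as the interface text tells. Its arguments: {"type":"object","properties":{"moves":{"type":"array","items":{"type":"object","properties":{"rx":{"type":"number"},"ry":{"type":"number"},"rz":{"type":"number"},"dx":{"type":"number"},"dy":{"type":"number"},"dz":{"type":"number"},"gripper":{"type":"number"}}}},"grip_force":{"type":"number"}},"required":["moves"]}

```bash
mkdir -p pics; cat > h.py <<'E'
import numpy as np,cv2
from bench import r
def cam(n):
    c=r.camera_info(n);R=cv2.Rodrigues(np.array(c['rvec'],float))[0];return np.array(c['mtx'],float),R,np.array(c['tvec'],float).ravel()
def ray(n,uv,z,c=None):
    K,R,t=c or cam(n);d=R.T@np.linalg.inv(K)@np.array([uv[0],uv[1],1.]);o=-R.T@t;return o+d*(z-o[2])/d[2]
def proj(n,P,c=None):
    K,R,t=c or cam(n);p=K@(R@np.array(P,float)+t);return p[:2]/p[2]
E
python3 - <<'E'
from h import *
o=r.get_obs();print(o['tcp_pos'],o['orientation'],o['clock'],r.tcp_to_tips)
for n in('scene','top'):
    f=r.grab_frame(n);cv2.imwrite(f'pics/{n}0.png',f)
    K,R,t=cam(n);print(n,K[0,0],-R.T@t,R[2])
E
```

```text
[0.23618533 0.63173454 0.25235602] [-5.58916659e-01 -3.09127876e+00  2.80012116e-03] 0.0 0.022
scene 466.30768207893004 [ 0.8096107  -0.42431268  1.13275511] [-0.28387674  0.40234429 -0.87036376]
top 384.38668033334415 [0.38546174 0.0485127  1.17433327] [ 0.06817826  0.02275079 -0.99741372]
```

View pics/scene0.png

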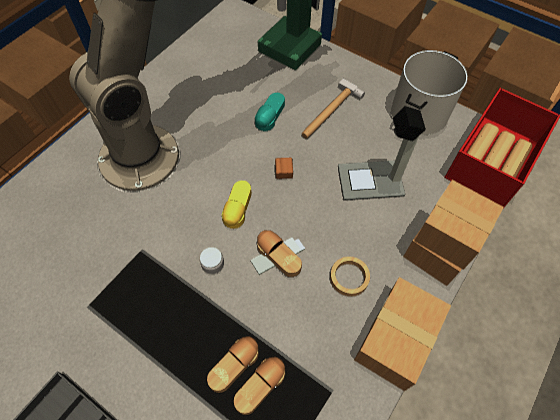

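View pics/top0.png

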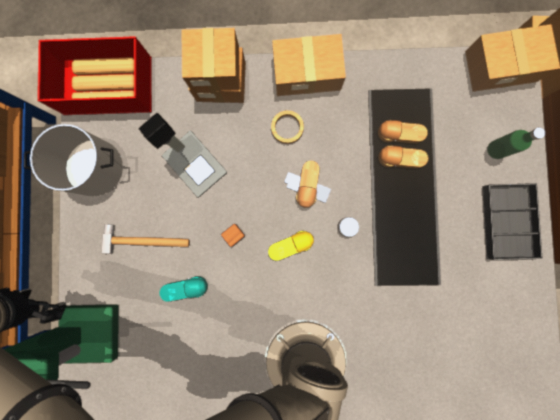

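The scene view shows the brown clog lying on the plate at (278,252), with plate ends at (263,263) and (294,245). In the top view the clog is at (309,183) and the plate ends at (293,182) and (322,192). Things it could be confused with, as top-view pixels: turquoise clog (183,289), yellow clog (291,246), and belt clogs (404,131) and (404,157). I choose the brown one on the plate at (309,183). The reader pad is at (200,170) with its post to the upper left.

```bash
python3 - <<'E'
from h import *
T=cv2.imread('pics/top0.png');S=cv2.imread('pics/scene0.png')
a=cv2.resize(T[150:220,270:345],None,fx=5,fy=5,interpolation=cv2.INTER_CUBIC)
b=cv2.resize(S[220:290,240:315],None,fx=5,fy=5,interpolation=cv2.INTER_CUBIC)
cv2.imwrite('pics/crop.png',np.hstack([a,b]))
hsv=cv2.cvtColor(T,cv2.COLOR_BGR2HSV)
def comp(m,roi,n):
    x0,y0,x1,y1=roi;k=np.zeros_like(m);k[y0:y1,x0:x1]=m[y0:y1,x0:x1]
    c,_=cv2.findContours(k,cv2.RETR_EXTERNAL,cv2.CHAIN_APPROX_NONE);c=max(c,key=cv2.contourArea);rc=cv2.minAreaRect(c);print(n,cv2.contourArea(c),rc);return c,cv2.boxPoints(rc)
org=cv2.inRange(hsv,(5,90,60),(25,255,255))
c,b=comp(org,(285,150,330,215),'clog')
for p in b: print(ray('top',p,.035).round(3))
blk=cv2.inRange(hsv,(0,0,0),(180,255,50))
c,b=comp(blk,(365,80,445,295),'belt')
for p in b: print(ray('top',p,.006).round(3))
wh=cv2.inRange(hsv,(0,0,195),(180,60,255))
c,b=comp(wh,(180,150,220,190),'pad')
for p in b: print(ray('top',p,.012).round(3))
for p in((293,182),(322,192)): print('plate',ray('top',p,.008).round(3))
for p in((263,263),(294,245)): print('plate',ray('scene',p,.008).round(3))
for n,p,z in(('ring',(287,127),.02),('tin',(349,227),.045),('yel',(291,246),.03),('block',(233,235),.03),('headtop',(157,130),.25)):print(n,ray('top',p,z).round(3))
hs=cv2.cvtColor(S,cv2.COLOR_BGR2HSV)
T=hs;wh=cv2.inRange(hs,(0,0,195),(180,60,255));k=np.zeros_like(wh)
k[165:195,340:385]=wh[165:195,340:385];cc=max(cv2.findContours(k,0,1)[0],key=cv2.contourArea)
q=cv2.approxPolyDP(cc,3,True)
for p in q: print('pad scene',p[0],ray('scene',p[0],.012).round(3))
E
```

```text
clog 715.5 ((307.2058410644531, 183.78469848632812), (19.57952880859375, 46.8637809753418), 6.842773914337158)
[0.46  0.021 0.035]
[0.599 0.    0.035]
[ 0.591 -0.057  0.035]
[ 0.452 -0.036  0.035]
belt 4778.0 ((407.4986877441406, 230.95591735839844), (105.71898651123047, 55.21141815185547), 88.31531524658203)
[ 0.538 -0.236  0.006]
[ 0.538 -0.403  0.006]
[ 0.221 -0.395  0.006]
[ 0.22  -0.232  0.006]
pad 424.5 ((199.18585205078125, 169.71240234375), (21.072147369384766, 21.54250717163086), 48.8140754699707)
[0.585 0.356 0.012]
[0.627 0.306 0.012]
[0.577 0.264 0.012]
[0.535 0.314 0.012]
plate [0.535 0.024 0.008]
plate [ 0.502 -0.064  0.008]
plate [ 0.504 -0.065  0.008]
plate [0.541 0.024 0.008]
ring [0.703 0.037 0.02 ]
tin [ 0.394 -0.135  0.045]
yel [0.342 0.035 0.03 ]
block [0.379 0.207 0.03 ]
headtop [0.642 0.36  0.25 ]
pad scene [349 171] [0.538 0.308 0.012]
pad scene [352 189] [0.577 0.26  0.012]
pad scene [374 187] [0.624 0.302 0.012]
pad scene [370 170] [0.586 0.346 0.012]
```

View pics/crop.png

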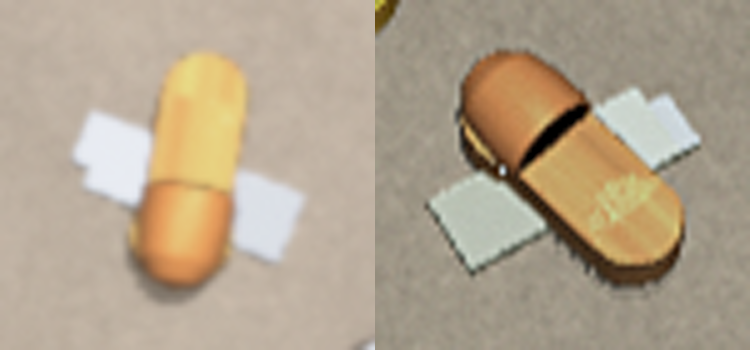

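The crop shows the notch at the left end in the top view (crop pixel ~(82,165)). In the scene view it is the upper-right end. So the frosted end points to world +y, towards the reader. The clog's toe points at the robot.

From the measurements:

| Quantity | Value |
|---|---|
| Clog size measured | 141x61 mm (given: 144x62 mm) |
| Clog grip point | about (0.545, -0.021) |
| Pad centre | (0.581, 0.308) |
| Reader yaw | about 40° |

Moving over the clog now.

Emit:
step_arm:
  moves:
    - {"dx": -30, "dy": -29, "gripper": 1}
    - {"dx": -41, "dy": -40}
    - {"dx": -41, "dy": -40}
    - {"dx": -41, "dy": -40}
    - {"dx": -41, "dy": -40}
    - {"dx": -41, "dy": -40}
    - {"dx": -41, "dy": -40}
    - {"dx": -41, "dy": -40}
    - {"dx": -41, "dy": -40}
    - {"dx": -41, "dy": -40}
    - {"dx": -41, "dy": -40}
    - {"dx": -41, "dy": -40}
    - {"dx": -30, "dy": -29}
    - {"rz": -6, "dx": 0}
    - {"rz": -6}
    - {}

```text
invalid input at $.moves[0]: expected keys rx, ry, rz, dx, dy, dz, gripper
```

```bash
python3 - <<'E'
from h import *
o=r.get_obs();print(o['tcp_pos'],cv2.Rodrigues(o['orientation'])[0].round(3).tolist(),o['clock'])
C=cam('wrist');f=r.grab_frame('wrist');cv2.imwrite('pics/w1.png',f);np.savez('w1.npz',K=C[0],R=C[1],t=C[2])
E
```

```text
[0.2361862  0.63180331 0.25243844] [[-0.937, 0.35, -0.001], [0.35, 0.937, -0.002], [-0.0, -0.002, -1.0]] 0.1
```

View pics/w1.png

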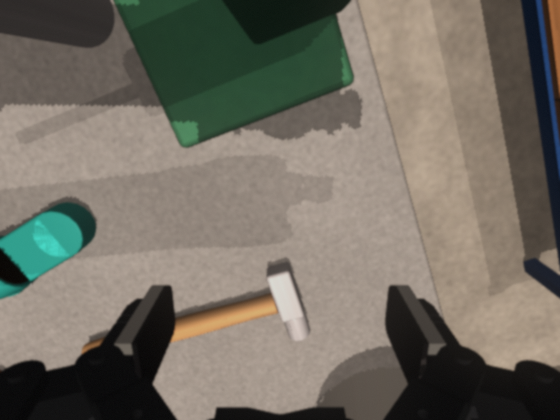

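The call was refused because every key is required. The picture shows only the start area: hammer at (285,295) and the turquoise clog at (45,245).

Emit:
step_arm:
  moves:
    - {"rx": 0, "ry": 0, "rz": 0, "dx": -30, "dy": -29, "dz": 0, "gripper": 1}
    - {"rx": 0, "ry": 0, "rz": 0, "dx": -41, "dy": -40, "dz": 0, "gripper": 1}
    - {"rx": 0, "ry": 0, "rz": 0, "dx": -41, "dy": -40, "dz": 0, "gripper": 1}
    - {"rx": 0, "ry": 0, "rz": 0, "dx": -41, "dy": -40, "dz": 0, "gripper": 1}
    - {"rx": 0, "ry": 0, "rz": 0, "dx": -41, "dy": -40, "dz": 0, "gripper": 1}
    - {"rx": 0, "ry": 0, "rz": 0, "dx": -41, "dy": -40, "dz": 0, "gripper": 1}
    - {"rx": 0, "ry": 0, "rz": 0, "dx": -41, "dy": -40, "dz": 0, "gripper": 1}
    - {"rx": 0, "ry": 0, "rz": 0, "dx": -41, "dy": -40, "dz": 0, "gripper": 1}
    - {"rx": 0, "ry": 0, "rz": 0, "dx": -41, "dy": -40, "dz": 0, "gripper": 1}
    - {"rx": 0, "ry": 0, "rz": 0, "dx": -41, "dy": -40, "dz": 0, "gripper": 1}
    - {"rx": 0, "ry": 0, "rz": 0, "dx": -41, "dy": -40, "dz": 0, "gripper": 1}
    - {"rx": 0, "ry": 0, "rz": 0, "dx": -41, "dy": -40, "dz": 0, "gripper": 1}
    - {"rx": 0, "ry": 0, "rz": 0, "dx": -30, "dy": -29, "dz": 0, "gripper": 1}
    - {"rx": 0, "ry": 0, "rz": -6, "dx": 0, "dy": 0, "dz": 0, "gripper": 1}
    - {"rx": 0, "ry": 0, "rz": -6, "dx": 0, "dy": 0, "dz": 0, "gripper": 1}
    - {"rx": 0, "ry": 0, "rz": 0, "dx": 0, "dy": 0, "dz": 0, "gripper": 1}

```text
clock: 2.15
tcp_pos: [0.5404, -0.0133, 0.2531]
orientation: [-0.235, -3.132, -0.0]
contact_force: [-0.2, -0.5, 0.2]
grip_width: 0.0854
gripper_force: 0.0
```

```bash
python3 - <<'E'
from h import *
o=r.get_obs();print(o['tcp_pos'],cv2.Rodrigues(o['orientation'])[0].round(3).tolist(),o['clock'])
C=cam('wrist');print('clog at',proj('wrist',[.545,-.021,.04],C));f=r.grab_frame('wrist');cv2.imwrite('pics/w2.png',f)
org=cv2.inRange(cv2.cvtColor(f,cv2.COLOR_BGR2HSV),(5,90,60),(25,255,255))
for c in cv2.findContours(org,0,1)[0]:
    if cv2.contourArea(c)>1500:
        b=cv2.boxPoints(cv2.minAreaRect(c));print(cv2.minAreaRect(c));print(np.array([ray('wrist',p,.04,C) for p in b]).round(3))
E
```

```text
[ 0.54041237 -0.01325133  0.25307523] [[-0.989, 0.149, -0.001], [0.149, 0.989, 0.0], [0.001, 0.0, -1.0]] 2.15
clog at [271.2014003  185.22819833]
((303.5, 395.0), (48.0, 169.0), 90.0)
[[ 0.747 -0.111  0.04 ]
 [ 0.775  0.074  0.04 ]
 [ 0.845  0.07   0.04 ]
 [ 0.815 -0.126  0.04 ]]
((344.2257080078125, 307.8891296386719), (86.26917266845703, 86.70581817626953), 3.5763344764709473)
[[ 0.73  -0.02   0.04 ]
 [ 0.627 -0.001  0.04 ]
 [ 0.646  0.083  0.04 ]
 [ 0.751  0.071  0.04 ]]
((49.99999237060547, 303.0), (99.99998474121094, 129.99996948242188), 0.0)
[[ 0.707 -0.35   0.04 ]
 [ 0.558 -0.289  0.04 ]
 [ 0.572 -0.193  0.04 ]
 [ 0.723 -0.241  0.04 ]]
((271.5987854003906, 158.87088012695312), (153.9913787841797, 67.81615447998047), 87.61405944824219)
[[ 0.452 -0.038  0.04 ]
 [ 0.459  0.019  0.04 ]
 [ 0.599  0.007  0.04 ]
 [ 0.592 -0.058  0.04 ]]
```

View pics/w2.png

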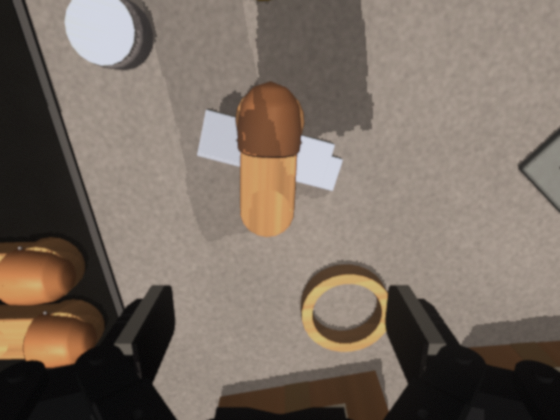

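The wrist view shows the clog sole from (241..296, 157..236) with its toe up, and the plate's notch at the right end at (338,158). The clog axis is nearly parallel to tool x. I'll refine the waist centre and plan the descent.

```bash
python3 - <<'E'
from h import *
C=cam('wrist');f=cv2.imread('pics/w2.png')
hsv=cv2.cvtColor(f,cv2.COLOR_BGR2HSV);m=cv2.inRange(hsv,(5,90,60),(25,255,255))
for v in(165,175,185,195,205,215):
    u=np.where(m[v,225:310])[0]+225;a,b=ray('wrist',(u[0],v),.04,C),ray('wrist',(u[-1]+1,v),.04,C);print(v,u[0],u[-1],a.round(4),b.round(4),np.linalg.norm(a-b).round(4),((a+b)/2).round(4))
print('heel',ray('wrist',(267,236),.04,C),'seam',ray('wrist',(268,157),.04,C))
R=cv2.Rodrigues(r.get_obs()['orientation'])[0]
print(R.T@(np.array([.545,-.021,.036])-r.get_obs()['tcp_pos']))
E
```

```text
165 241 295 [ 0.5222 -0.045   0.04  ] [0.5297 0.0043 0.04  ] 0.0499 [ 0.526  -0.0203  0.04  ]
175 240 294 [ 0.5312 -0.0476  0.04  ] [0.5388 0.0021 0.04  ] 0.0503 [ 0.535  -0.0227  0.04  ]
185 240 295 [ 0.5405 -0.0493  0.04  ] [0.5483 0.0018 0.04  ] 0.0517 [ 0.5444 -0.0238  0.04  ]
195 240 294 [ 0.55   -0.0511  0.04  ] [ 5.577e-01 -5.000e-04  4.000e-02] 0.0512 [ 0.5538 -0.0258  0.04  ]
205 240 294 [ 0.5596 -0.0529  0.04  ] [ 0.5674 -0.0018  0.04  ] 0.0517 [ 0.5635 -0.0274  0.04  ]
215 240 293 [ 0.5694 -0.0547  0.04  ] [ 0.5771 -0.0041  0.04  ] 0.0512 [ 0.5733 -0.0294  0.04  ]
heel [ 0.59456293 -0.03289664  0.04      ] seam [ 0.51867949 -0.0196203   0.04      ]
[-0.00577199 -0.00705269  0.21712678]
```

Emit:
step_arm:
  moves:
    - {"rx": 0, "ry": 0, "rz": 0, "dx": -5, "dy": -10, "dz": 40, "gripper": 1}
    - {"rx": 0, "ry": 0, "rz": 2.3, "dx": 0, "dy": 0, "dz": 50, "gripper": 1}
    - {"rx": 0, "ry": 0, "rz": 0, "dx": 0, "dy": 0, "dz": 50, "gripper": 1}
    - {"rx": 0, "ry": 0, "rz": 0, "dx": 0, "dy": 0, "dz": 40, "gripper": 1}
    - {"rx": 0, "ry": 0, "rz": 0, "dx": 0, "dy": 0, "dz": 25, "gripper": 1}
    - {"rx": 0, "ry": 0, "rz": 0, "dx": 0, "dy": 0, "dz": 12, "gripper": 1}
    - {"rx": 0, "ry": 0, "rz": 0, "dx": 0, "dy": 0, "dz": 0, "gripper": 1}

```text
clock: 3.08
tcp_pos: [0.5439, -0.0237, 0.036]
orientation: [-0.297, -3.127, 0.0]
contact_force: [0.5, -1.2, 0.1]
grip_width: 0.0857
gripper_force: 0.0
```

Emit:
step_arm:
  moves:
    - {"rx": 0, "ry": 0, "rz": 0, "dx": 0, "dy": 0, "dz": 0, "gripper": 0}
    - {"rx": 0, "ry": 0, "rz": 0, "dx": 0, "dy": 0, "dz": 0, "gripper": -0.5}
    - {"rx": 0, "ry": 0, "rz": 0, "dx": 0, "dy": 0, "dz": 0, "gripper": -0.5}
    - {"rx": 0, "ry": 0, "rz": 0, "dx": 0, "dy": 0, "dz": 0, "gripper": -0.5}
  grip_force: 35

```text
clock: 3.58
tcp_pos: [0.545, -0.0239, 0.0376]
orientation: [0.296, 3.125, 0.001]
contact_force: [-0.5, 0.0, 5.4]
grip_width: 0.0514
gripper_force: 35.9
```

Emit:
step_arm:
  moves:
    - {"rx": 0, "ry": 0, "rz": 0, "dx": 0, "dy": 0, "dz": -6, "gripper": -0.5}
    - {"rx": 0, "ry": 0, "rz": 0, "dx": 0, "dy": 0, "dz": -15, "gripper": -0.5}
    - {"rx": 0, "ry": 0, "rz": 0, "dx": 0, "dy": 0, "dz": -30, "gripper": -0.5}
    - {"rx": 0, "ry": 0, "rz": 0, "dx": 0, "dy": 0, "dz": -40, "gripper": -0.5}
    - {"rx": 0, "ry": 0, "rz": 0, "dx": 0, "dy": 0, "dz": -40, "gripper": -0.5}
    - {"rx": 0, "ry": 0, "rz": 0, "dx": 0, "dy": 0, "dz": -10, "gripper": -0.5}
    - {"rx": 0, "ry": 0, "rz": 0, "dx": 0, "dy": 0, "dz": 0, "gripper": -0.5}

```text
clock: 4.45
tcp_pos: [0.5441, -0.0237, 0.1778]
orientation: [0.295, 3.127, 0.001]
contact_force: [-0.9, -0.2, -1.1]
grip_width: 0.052
gripper_force: 37.1
```

```bash
python3 - <<'E'
from h import *
o=r.get_obs();print(o['tcp_pos'],o['clock'],o['grip_width'])
C=cam('wrist');f=r.grab_frame('wrist');g=r.grab_frame('scene')
cv2.imwrite('pics/w3.png',np.hstack([f[::1,:400],g[180:,150:]] if 0 else [cv2.resize(f,(400,300)),cv2.resize(g[120:360,160:480],(400,300))]))
E
```

```text
[ 0.54409922 -0.02366988  0.17783731] 4.45 0.051991553218801674
```

View pics/w3.png

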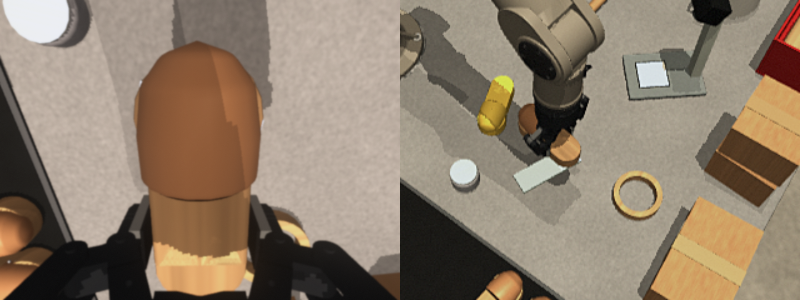

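The clog is held straight and level (wrist view, left) and the plate stayed flat on the bench (scene view, right). Carrying it to the belt.

Emit:
step_arm:
  moves:
    - {"rx": 0, "ry": 0, "rz": 0, "dx": 3, "dy": -25, "dz": 0, "gripper": -0.5}
    - {"rx": 0, "ry": 0, "rz": 0, "dx": 5, "dy": -50, "dz": 0, "gripper": -0.5}
    - {"rx": 0, "ry": 0, "rz": 0, "dx": 5, "dy": -50, "dz": 0, "gripper": -0.5}
    - {"rx": 0, "ry": 0, "rz": 0, "dx": 5, "dy": -50, "dz": 0, "gripper": -0.5}
    - {"rx": 0, "ry": 0, "rz": 0, "dx": 5, "dy": -50, "dz": 0, "gripper": -0.5}
    - {"rx": 0, "ry": 0, "rz": 0, "dx": 5, "dy": -50, "dz": 0, "gripper": -0.5}
    - {"rx": 0, "ry": 0, "rz": 0, "dx": 3, "dy": -30, "dz": 0, "gripper": -0.5}
    - {"rx": 0, "ry": 0, "rz": 0, "dx": 0, "dy": 0, "dz": 40, "gripper": -0.5}
    - {"rx": 0, "ry": 0, "rz": 0, "dx": 0, "dy": 0, "dz": 45, "gripper": -0.5}
    - {"rx": 0, "ry": 0, "rz": 0, "dx": 0, "dy": 0, "dz": 30, "gripper": -0.5}
    - {"rx": 0, "ry": 0, "rz": 0, "dx": 0, "dy": 0, "dz": 15, "gripper": -0.5}
    - {"rx": 0, "ry": 0, "rz": 0, "dx": 0, "dy": 0, "dz": 6, "gripper": -0.5}
    - {"rx": 0, "ry": 0, "rz": 0, "dx": 0, "dy": 0, "dz": 3, "gripper": -0.5}
    - {"rx": 0, "ry": 0, "rz": 0, "dx": 0, "dy": 0, "dz": 0, "gripper": -0.5}

```text
clock: 6.3
tcp_pos: [0.457, -0.3178, 0.039]
orientation: [0.296, 3.126, -0.001]
contact_force: [-1.0, 0.1, -2.2]
grip_width: 0.0513
gripper_force: 37.1
```

Emit:
step_arm:
  moves:
    - {"rx": 0, "ry": 0, "rz": 0, "dx": 0, "dy": 0, "dz": 2, "gripper": -0.5}
    - {"rx": 0, "ry": 0, "rz": 0, "dx": 0, "dy": 0, "dz": 1.5, "gripper": -0.5}
    - {"rx": 0, "ry": 0, "rz": 0, "dx": 0, "dy": 0, "dz": 0, "gripper": -0.5}

```text
clock: 6.68
tcp_pos: [0.4569, -0.3177, 0.0357]
orientation: [0.296, 3.127, 0.0]
contact_force: [-1.2, 0.8, 5.5]
grip_width: 0.0512
gripper_force: 38.1
```

Emit:
step_arm:
  moves:
    - {"rx": 0, "ry": 0, "rz": 0, "dx": 0, "dy": 0, "dz": 0, "gripper": 0.6}
    - {"rx": 0, "ry": 0, "rz": 0, "dx": 0, "dy": 0, "dz": 0, "gripper": 1}
    - {"rx": 0, "ry": 0, "rz": 0, "dx": 0, "dy": 0, "dz": 0, "gripper": 1}
    - {"rx": 0, "ry": 0, "rz": 0, "dx": 0, "dy": 0, "dz": 0, "gripper": 1}
    - {"rx": 0, "ry": 0, "rz": 0, "dx": 0, "dy": 0, "dz": -20, "gripper": 1}
    - {"rx": 0, "ry": 0, "rz": 0, "dx": 0, "dy": 0, "dz": -45, "gripper": 1}
    - {"rx": 0, "ry": 0, "rz": 0, "dx": 0, "dy": 0, "dz": -60, "gripper": 1}
    - {"rx": 0, "ry": 0, "rz": 0, "dx": 0, "dy": 0, "dz": -60, "gripper": 1}
    - {"rx": 0, "ry": 0, "rz": 0, "dx": 0, "dy": 0, "dz": -15, "gripper": 1}

```text
clock: 7.8
tcp_pos: [0.458, -0.3189, 0.2388]
orientation: [0.296, 3.121, -0.003]
contact_force: [0.4, 0.1, -0.1]
grip_width: 0.0855
gripper_force: 0.0
```

```bash
python3 - <<'E'
from h import *
o=r.get_obs();print(o['tcp_pos'],o['clock'],o['grip_width'])
g=r.grab_frame('scene');t=r.grab_frame('top');cv2.imwrite('pics/s4r.png',g)
np.save('t4.npy',t)
cv2.imwrite('pics/s4.png',np.hstack([cv2.resize(g[150:390,80:400],(400,300)),cv2.resize(t[80:290,240:450],(300,300))]))
E
```

```text
[ 0.45796587 -0.31887647  0.23884644] 7.8 0.08550044470263941
```

View pics/s4.png

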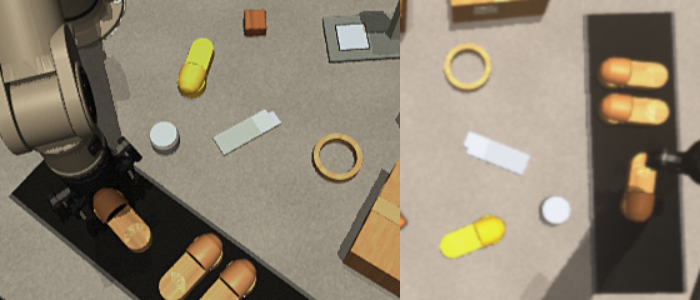

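The clog stands sole down on the near belt. The plate is fully visible, with the notch at its reader-side end (scene (268,115), top (470,138)). Next I'll measure the plate.

```bash
python3 - <<'E'
from h import *
G=cv2.imread('pics/s4r.png');T=np.load('t4.npy')
for n,f,(x0,y0,x1,y1) in(('scene',G,(245,232,312,278)),('top',T,(282,165,332,205))):
    h=f[y0:y1,x0:x1];d=h[:,:,0].astype(int)   # blue channel: plate bluish-white vs brown bench
    b=h.astype(int)[:,:,0]-h.astype(int)[:,:,2]
    m=((b-np.median(b)>12)&(d>np.median(d)+15)).astype(np.uint8)*255
    c=max(cv2.findContours(m,0,1)[0],key=cv2.contourArea);c=c+np.array([x0,y0])
    W=np.array([ray(n,p[0],.008)[:2] for p in c]);q=cv2.minAreaRect((W*1000).astype(np.float32))
    M=cv2.moments((W*1000).astype(np.float32).reshape(-1,1,2))
    print(n,cv2.contourArea(c),q,cv2.boxPoints(q).round(0).tolist(),M['m10']/M['m00'],M['m01']/M['m00'])
for v,u in(('top',None),):
    pass
o=r.get_obs();R=cv2.Rodrigues(o['orientation'])[0];print(R.round(3).tolist(),o['tcp_pos'])
E
```

```text
scene 753.0 ((519.2154541015625, -21.45484161376953), (139.86183166503906, 45.6249885559082), 66.63594055175781) [[471.0, -77.0], [512.0, -95.0], [568.0, 34.0], [526.0, 52.0]] 519.9054215951238 -22.732574119061624
top 654.5 ((519.7467651367188, -17.24115753173828), (142.9784393310547, 47.30579376220703), 66.43936920166016) [[469.0, -73.0], [513.0, -92.0], [570.0, 39.0], [527.0, 58.0]] 519.827285347276 -18.434707320002648
[[-0.982, 0.187, 0.003], [0.187, 0.982, -0.001], [-0.003, -0.0, -1.0]] [ 0.45722861 -0.317938    0.23630044]
```

Emit:
step_arm:
  moves:
    - {"rx": 0, "ry": 0, "rz": 0, "dx": 0, "dy": 30, "dz": 0, "gripper": 1}
    - {"rx": 0, "ry": 0, "rz": 0, "dx": 1, "dy": 55, "dz": 0, "gripper": 1}
    - {"rx": 0, "ry": 0, "rz": 0, "dx": 1, "dy": 55, "dz": 0, "gripper": 1}
    - {"rx": 0, "ry": 0, "rz": 0, "dx": 1, "dy": 55, "dz": 0, "gripper": 1}
    - {"rx": 0, "ry": 0, "rz": 0, "dx": 1, "dy": 40, "dz": 0, "gripper": 1}
    - {"rx": 0, "ry": 0, "rz": 0, "dx": 1, "dy": 26, "dz": 0, "gripper": 1}
    - {"rx": 0, "ry": 0, "rz": 10.3, "dx": 0, "dy": 0, "dz": 0, "gripper": 1}
    - {"rx": 0, "ry": 0, "rz": 10.3, "dx": 0, "dy": 0, "dz": 0, "gripper": 1}
    - {"rx": 0, "ry": 0, "rz": 10.3, "dx": 0, "dy": 0, "dz": 0, "gripper": 1}
    - {"rx": 0, "ry": 0, "rz": 10.3, "dx": 0, "dy": 0, "dz": 0, "gripper": 1}
    - {"rx": 0, "ry": 0, "rz": 10.3, "dx": 0, "dy": 0, "dz": 0, "gripper": 1}
    - {"rx": 0, "ry": 0, "rz": 10.3, "dx": 0, "dy": 0, "dz": 0, "gripper": 1}
    - {"rx": 0, "ry": 0, "rz": 10.3, "dx": 0, "dy": 0, "dz": 0, "gripper": 1}
    - {"rx": 0, "ry": 0, "rz": 10.3, "dx": 0, "dy": 0, "dz": 0, "gripper": 1}
    - {"rx": 0, "ry": 0, "rz": 10.3, "dx": 0, "dy": 0, "dz": 0, "gripper": 1}
    - {"rx": 0, "ry": 0, "rz": 10, "dx": 0, "dy": 0, "dz": 0, "gripper": 1}
    - {"rx": 0, "ry": 0, "rz": 0, "dx": 0, "dy": 0, "dz": 0, "gripper": 1}

```text
clock: 10.02
tcp_pos: [0.4993, -0.06, 0.2329]
orientation: [-2.625, -1.724, 0.006]
contact_force: [-1.1, 1.0, -0.3]
grip_width: 0.0856
gripper_force: 0.0
```

```bash
python3 - <<'E'
from h import *
o=r.get_obs();R=cv2.Rodrigues(o['orientation'])[0];print(o['tcp_pos'],R.round(3).tolist(),o['joints'],o['clock'])
C=cam('wrist');f=r.grab_frame('wrist')
c=np.array([.5195,-.0195,.008]);x=np.array([np.cos(np.radians(66.5)),np.sin(np.radians(66.5)),0]);y=np.array([-x[1],x[0],0])
for a,b in((70,22.5),(70,-22.5),(-70,22.5),(-70,-22.5)):
    p=proj('wrist',c+x*a/1e3+y*b/1e3,C);print(a,b,p.round());cv2.circle(f,tuple(int(v) for v in p),3,(0,0,255),1)
cv2.imwrite('pics/w5.png',f)
g=c-.045*x;g[2]=.022;print('move',(R.T@(g-o['tcp_pos'])*1000).round(1))
E
```

```text
[ 0.49933186 -0.06003104  0.23290465] [[0.397, 0.918, -0.004], [0.918, -0.397, -0.001], [-0.002, -0.003, -1.0]] [-0.56022102  0.24792605  0.65725044  2.01327516 -0.18481492  0.94223343
 -0.21627928] 10.025
70 22.5 [257.  44.]
70 -22.5 [311.  44.]
-70 22.5 [260. 201.]
-70 -22.5 [306. 201.]
move [  0.7   2.9 210.9]
```

View pics/w5.png

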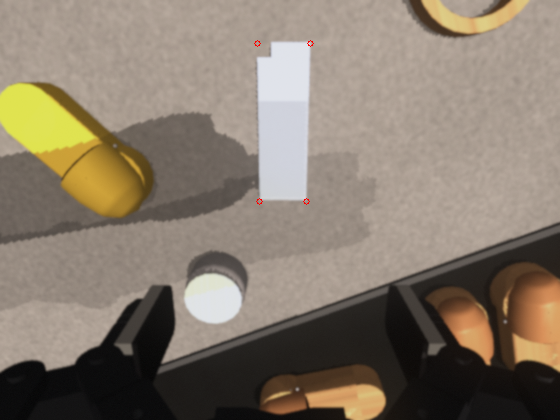

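The measured corners fit the plate, and the notch and frosted band at the top (258..310, 44..100) confirm the frosted end. Descending on the plain end.

Emit:
step_arm:
  moves:
    - {"rx": 0, "ry": 0, "rz": 0, "dx": 1, "dy": 3, "dz": 35, "gripper": 1}
    - {"rx": 0, "ry": 0, "rz": 0, "dx": 0, "dy": 0, "dz": 50, "gripper": 1}
    - {"rx": 0, "ry": 0, "rz": 0, "dx": 0, "dy": 0, "dz": 50, "gripper": 1}
    - {"rx": 0, "ry": 0, "rz": 0, "dx": 0, "dy": 0, "dz": 40, "gripper": 1}
    - {"rx": 0, "ry": 0, "rz": 0, "dx": 0, "dy": 0, "dz": 24, "gripper": 1}
    - {"rx": 0, "ry": 0, "rz": 0, "dx": 0, "dy": 0, "dz": 10, "gripper": 0.5}
    - {"rx": 0, "ry": 0, "rz": 0, "dx": 0, "dy": 0, "dz": 0, "gripper": 0.3}
    - {"rx": 0, "ry": 0, "rz": 0, "dx": 0, "dy": 0, "dz": 0, "gripper": 0.3}
  grip_force: 30

```text
clock: 11.08
tcp_pos: [0.5043, -0.0606, 0.0266]
orientation: [2.626, 1.723, 0.002]
contact_force: [-0.0, -0.5, -1.0]
grip_width: 0.0555
gripper_force: 0.0
```

Emit:
step_arm:
  moves:
    - {"rx": 0, "ry": 0, "rz": 0, "dx": -1, "dy": -2, "dz": 5, "gripper": 0.3}
    - {"rx": 0, "ry": 0, "rz": 0, "dx": 0, "dy": 0, "dz": 0, "gripper": 0.3}
    - {"rx": 0, "ry": 0, "rz": 0, "dx": 0, "dy": 0, "dz": 0, "gripper": -0.4}
    - {"rx": 0, "ry": 0, "rz": 0, "dx": 0, "dy": 0, "dz": 0, "gripper": -0.5}
    - {"rx": 0, "ry": 0, "rz": 0, "dx": 0, "dy": 0, "dz": 0, "gripper": -0.5}

```text
clock: 11.7
tcp_pos: [0.5015, -0.0606, 0.0212]
orientation: [-2.627, -1.722, -0.001]
contact_force: [-2.4, 0.2, 6.0]
grip_width: 0.0441
gripper_force: 30.6
```

Gripped at 44 mm. Lifting straight up.

Emit:
step_arm:
  moves:
    - {"rx": 0, "ry": 0, "rz": 0, "dx": 0, "dy": 0, "dz": -8, "gripper": -0.5}
    - {"rx": 0, "ry": 0, "rz": 0, "dx": 0, "dy": 0, "dz": -20, "gripper": -0.5}
    - {"rx": 0, "ry": 0, "rz": 0, "dx": 0, "dy": 0, "dz": -30, "gripper": -0.5}
    - {"rx": 0, "ry": 0, "rz": 0, "dx": 0, "dy": 0, "dz": -30, "gripper": -0.5}
    - {"rx": 0, "ry": 0, "rz": 0, "dx": 0, "dy": 0, "dz": -18, "gripper": -0.5}
    - {"rx": 0, "ry": 0, "rz": 0, "dx": 0, "dy": 0, "dz": 0, "gripper": -0.5}
    - {"rx": 0, "ry": 0, "rz": 0, "dx": 0, "dy": 0, "dz": 0, "gripper": -0.5}

```text
clock: 12.58
tcp_pos: [0.5008, -0.0604, 0.1261]
orientation: [-2.626, -1.723, 0.001]
contact_force: [-0.2, 0.2, -0.7]
grip_width: 0.044
gripper_force: 31.0
```

```bash
python3 - <<'E'
from h import *
o=r.get_obs();R=cv2.Rodrigues(o['orientation'])[0];print(o['tcp_pos'],R.round(3).tolist(),o['clock'],o['grip_width'],o['gripper_force'])
C=cam('wrist');f=r.grab_frame('wrist')
t=o['tcp_pos']
for a,b in((115,22.5),(115,-22.5),(70,22.5),(70,-22.5)):
    p=proj('wrist',t+R@np.array([a,-b,17])/1e3-0,C);print(a,b,p.round());cv2.circle(f,tuple(int(v) for v in p),3,(0,0,255),1)
cv2.imwrite('pics/w6.png',f)
E
```

```text
[ 0.50082589 -0.06040359  0.1260504 ] [[0.398, 0.917, -0.001], [0.917, -0.398, 0.0], [-0.0, -0.001, -1.0]] 12.575 0.043965408113301054 30.954383611679077
115 22.5 [210. -16.]
115 -22.5 [350. -16.]
70 22.5 [218. 127.]
70 -22.5 [343. 127.]
```

View pics/w6.png

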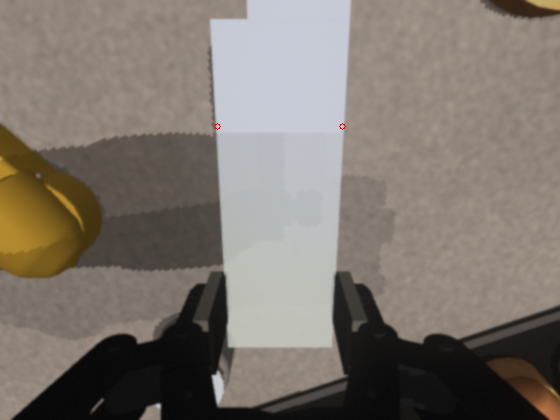

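The plate is level and straight in the fingers. Its frosted boundary is at v≈131, where 127 was expected, so the grip is within about 2 mm. Now turning and carrying it to the reader.

Emit:
step_arm:
  moves:
    - {"rx": 0, "ry": 0, "rz": 8, "dx": 0, "dy": 0, "dz": -3, "gripper": -0.5}
    - {"rx": 0, "ry": 0, "rz": 10, "dx": 0, "dy": 0, "dz": 0, "gripper": -0.5}
    - {"rx": 0, "ry": 0, "rz": 8.5, "dx": 0, "dy": 0, "dz": 0, "gripper": -0.5}
    - {"rx": 0, "ry": 0, "rz": 0, "dx": 15, "dy": -17, "dz": 0, "gripper": -0.5}
    - {"rx": 0, "ry": 0, "rz": 0, "dx": 30, "dy": -34, "dz": 0, "gripper": -0.5}
    - {"rx": 0, "ry": 0, "rz": 0, "dx": 30, "dy": -34, "dz": 0, "gripper": -0.5}
    - {"rx": 0, "ry": 0, "rz": 0, "dx": 30, "dy": -34, "dz": 0, "gripper": -0.5}
    - {"rx": 0, "ry": 0, "rz": 0, "dx": 30, "dy": -34, "dz": 0, "gripper": -0.5}
    - {"rx": 0, "ry": 0, "rz": 0, "dx": 30, "dy": -34, "dz": 0, "gripper": -0.5}
    - {"rx": 0, "ry": 0, "rz": 0, "dx": 22, "dy": -24, "dz": 0, "gripper": -0.5}
    - {"rx": 0, "ry": 0, "rz": 0, "dx": 12, "dy": -13, "dz": 0, "gripper": -0.5}
    - {"rx": 0, "ry": 0, "rz": 0, "dx": 6, "dy": -6, "dz": 0, "gripper": -0.5}
    - {"rx": 0, "ry": 0, "rz": 0, "dx": 0, "dy": 0, "dz": 0, "gripper": -0.5}
    - {"rx": 0, "ry": 0, "rz": 0, "dx": 0, "dy": 0, "dz": 0, "gripper": -0.5}

```text
clock: 14.38
tcp_pos: [0.5107, 0.2456, 0.1298]
orientation: [2.953, 1.071, -0.001]
contact_force: [0.2, 0.8, 0.2]
grip_width: 0.0438
gripper_force: 30.9
```

```bash
python3 - <<'E'
from h import *
o=r.get_obs();R=cv2.Rodrigues(o['orientation'])[0];t=o['tcp_pos'];print(t,R.round(3).tolist(),o['clock'],o['grip_width'],o['gripper_force'],np.abs(o['qvel']).max())
print('frosted',t+R@[.0925,0,.017])
print('correction',(R.T@(np.array([.510,.2475,.129])-t)*1000).round(1))
w=r.grab_frame('wrist');s=r.grab_frame('scene')
cv2.imwrite('pics/f.png',np.hstack([cv2.resize(w,(400,300)),cv2.resize(s[60:360,150:550],(400,300))]))
E
```

```text
[0.51072175 0.24560422 0.12980389] [[0.767, 0.641, -0.0], [0.641, -0.767, -0.001], [-0.001, 0.0, -1.0]] 14.375 0.0438118521011067 30.940688252449036 0.004819875412852657
frosted [0.58170917 0.3048946  0.11275435]
correction [ 0.7 -1.9  0.8]
```

View pics/f.png

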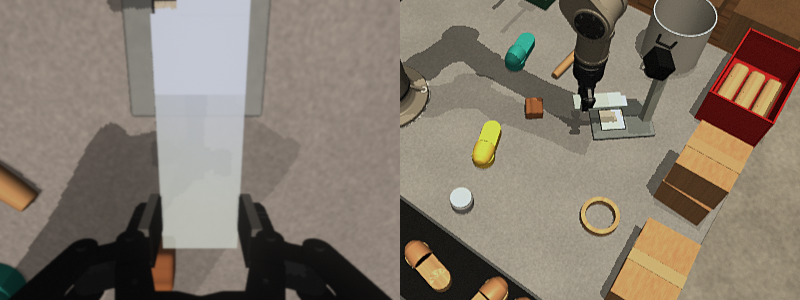

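The plate is level and parallel to the reader foot, and centred on it (plate midline u≈199, foot midline u≈198). It is clear of the post. The clog stands on the belt and the bystanders have not moved. Handing in.

```bash
python3 -c "
from bench import r
print(r.hand_in())"
```

```text
the job is handed in; nothing more can be done
None
```

I handed the job in at about 14.4 s, and the hand-in returned no verdict: the clog stands sole down on the near belt, and the plate is held level by its plain end, frosted end towards the post and about 10 cm above the pad, with the centring within about 3 mm by my measurement.

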